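Spin the soldering turntable and brake it on its pointer

ROBOT

A 6-joint arm with a two-finger parallel gripper is mounted at the origin on the work surface. World frame = base frame: x ahead of the robot, y to its left, z up, the work surface at z = 0. Lengths are in mm, angles in degrees, forces in N, time in s.
With the tool pointing down it reaches from about 350 to 850 mm from the base axis. Payload 8.1 kg.
Tool frame: the origin (TCP) lies at the very end of the fingers, on their centre line; the grasp point (between the pads) lies 19 mm behind it; z points along the fingers, y is the direction in which the jaws open and shut (so a half turn about z gives the same grasp; the last joint's range is limited). The gripper opens to 85 mm and grips with 20 to 120 N. Pads are 22 mm wide; open, the fingers measure 114 mm over their backs; the gripper's body (76 mm by 85 mm) begins 54 mm behind the grasp point. The pads swing forward as they close: fully open they stand 13 mm farther back than shut.
Start: joints at [-80.352, 7.471, 85.268, -0, 87.261, -4.893], TCP at [150.671, -580.778, 231.292] pointing down, gripper open.
Joint ranges: [-169.43, 169.43], [-51.17, 129.36], [1.28, 143.12], [-76.62, 256.62], [0, 156.53], [-152.29, 152.29]. Speed limits (degrees/s): [136.94, 136.94, 159.86, 180, 180, 180].

INTERFACE

Orientations are given as [roll, pitch, yaw] about the fixed x, y, z axes, in that order (R = Rz(yaw) Ry(pitch) Rx(roll)).
In Python, from bench import r gives the robot as it stands.
- The arm moves only by the shell command python3 -m jog 'ROWS' [OPENING] [FORCE]. ROWS is JSON, a list of rows, each a list of 6 numbers: the shift along the tool's x, y, z normalised to -1 to 1, where 1 is 0.25 m, then the turn, a rotation vector about the tool's x, y, z normalised to -1 to 1, where 1 is pi rad. In form: [[x, y, z, ax, ay, az], ...]. A call has 1 to 10 rows; each row is the pose to reach, as a shift and turn from the pose commanded when the call began, along the tool's axes at that moment, turning the shorter way round; what a row does not reach only later rows make up. A row lasts 1/10 s, in which the tool goes at most 50 mm and 8.59 degrees, less where a joint would pass 70% of its speed; a pose out of reach is approached as far as the arm can. A call with a number of a shift or a turn outside -1 to 1 is refused whole. A call with a gripper value outside its range is refused whole. OPENING is the opening, from 0 (shut) to 1 (fully open), set as the call begins (- or left out, the last holds). The fingers move at their own pace and stop on an object; FORCE is the grip in N (left out, the last holds). Time passes only in rows, so rows that repeat a pose let the fingers close. It gives the time, the measured TCP pose, the force and the opening at its end, in the units of the state.
- r.sense(): the state, without advancing time (a new reading comes with each control period).
- r.snapshot(name): name is "scene" or "top" or "wrist"; returns a dict with "pixels" (384x512x3 uint8, red, green, blue), "intrinsics" (3x3 intrinsics, pixels), "extrinsics" (4x4, takes a point from camera to world coordinates). Camera axes: x right, y down, z forward; pixel columns grow to the right and rows downward; lengths in mm; the calibration is good to about 2 mm. A picture is of the moment at which its call begins. There is no depth.
- r.hand_in(): hands the job in, once; it reports no verdict.
The state is a dict: "time": time; "joint_pos": joint angles; "qd": joint speeds; "joint_efforts": joint torques, N m; "tool_pos": TCP position; "tcp_rot": TCP orientation; "ft_force": force on the tool from outside, world axes, zero at the start; "wrist_torque": the same for the moment, N m; "finger_gap": finger opening in mm.
Only numpy, scipy, OpenCV 4.12 (cv2) and the standard library are available. Lean on these libraries where they do the work, as an engineer would, in place of code of your own. Each camera call takes 0.05 s, during which the arm holds its last target.

TASK

Check that the soldering turntable on the bench runs freely: flick its projecting tab with a fingertip so that the wheel spins, in either direction, and leave it alone for at least two full turns. Then, while it is still turning, brake it with a fingertip pressed on its flat top so that it stops with the tab lined up with the fixed pointer on the stand; do not let it stop well away from the pointer and push it round. Do not grip or lift anything or shift the things lying around, and finish while still holding the wheel there with the fingertip on its top, off the tab.

Things in the scene. Friction and masses are not known exactly. Their poses are not given: they have to be found in the camera images.
- stand: fixed stand: round green foot 140 mm across, 24 mm high, and a column that carries the wheel. Origin on the bench, on the wheel's axis, z up; x points from the axis to the pointer. A flat green bar along +x, 8 mm high, ends in a post 12 mm thick, 140 mm from the axis, 69 mm high, with the pointer (a steel cone) facing inwards from it
- pointer_tip (a point): tip of the fixed pointer, 124 mm from the wheel's axis, 65 mm above the bench
- spin (a joint): angle of the wheel about its vertical axis, rad, counterclockwise from above positive, counting on over full turns; 0 and every multiple of 2 pi is the tab at the pointer. Starts between 2.0 and 4.3. No stops or springs: it loses about a third of its speed in 6 s; pushed off at 2 rad/s it makes about three turns. A few newtons of fingertip on top stop it almost at once
- turntable: the wheel: disc 160 mm across, 58 to 70 mm above the bench, under a pale board 132 mm across (top at 73 mm) with a steel nut 32 mm across, 10 mm high in the middle: the clear flat board is the ring 16 to 66 mm from the axis, nothing above it. About 0.6 kg, inertia 0.002 kg m2. Origin on the axis, 58 mm above the bench; turns with it, x to the tab
- tab_tip (a point): outer tip of the wheel's one projecting steel tab, 118 mm from the axis, 65 mm above the bench. The tab sticks out of the rim from 80 to 118 mm from the axis, 10 mm wide (5 mm over its last 6 mm), 58 to 70 mm above the bench, with nothing under it except the pointer's bar. Lined up with the pointer the tips are 6 mm apart
- doming_block: bystander, loose, to be left alone: steel cube 50 mm wide, 45 mm high, with round hollows on top; origin under its centre
- flux_jar: bystander, loose, to be left alone: glass jar 48 mm across, 55 mm high; origin under its centre
- pliers: bystander, loose, to be left alone: pliers lying flat, about 165 mm long, 12 mm high, black handles 50 mm apart to -x, jaws to +x; origin underneath, 50 mm behind the pivot
- ring_clamp: bystander, loose, to be left alone: wooden ring clamp lying flat, 130 mm long along x, 30 mm wide, 26 mm high; origin under its middle
- pickle_cup: bystander, loose, to be left alone: white ceramic bowl 64 mm across, 50 mm high; origin under its centre
- bangle: bystander, loose, to be left alone: brass bangle lying flat, 68 mm across, 14 mm high; origin at the centre of its underside

How it is judged:
By the outcome, as a careful person would: the job done as asked, in the order asked, and still so for the second after the job is handed in, while the arm keeps its last pose, push and grip.
It also fails if it takes over 54 s, if anything falls off the work surface, if the arm or the gripper's body presses on something with over 40 N, if the wrist force passes 120 N, or if a joint passes its speed limit or range.

## Working session

There is one attempt and no reset: what is moved stays moved. The work goes in short steps, Python scripts to look and compute and a shell command to move; the robot and the scene stay as the last step left them, time stands still between calls to the robot, and variables do not carry over. Pictures are saved under pics/ and viewed, and the job is handed in when it is done.

```bash
ls; mkdir -p pics
python3 - <<'E'
from bench import r
import cv2,numpy as np
s=r.sense();print(s)
for n in("scene","top"):
    d=r.snapshot(n);cv2.imwrite(f"pics/{n}0.png",d["pixels"][:,:,::-1]);print(n,d["intrinsics"],d["extrinsics"])
E
```

```text
pics
{'time': 0.0, 'joint_pos': array([-8.03516436e+01,  7.51655078e+00,  8.53289474e+01,  2.29266936e-04,
        8.72612556e+01, -4.89309789e+00]), 'qd': array([ 0.12120117,  0.02221241,  0.00099801, -0.00166392, -0.02420407,
       -0.03433238]), 'joint_efforts': array([-8.16645388e-04, -5.69409406e+01, -5.00544655e+01, -2.26589937e-04,
        1.49416085e-02,  1.53008511e-05]), 'tool_pos': array([ 150.57897751, -580.23317006,  230.23256968]), 'tcp_rot': array([-1.79893655e+02, -9.33391183e-03,  1.45414344e+01]), 'ft_force': array([ 0.29969694, -0.38296364, -0.14591961]), 'wrist_torque': array([0.02746507, 0.01224211, 0.041025  ]), 'finger_gap': 85.0941898471179}
scene [[386.44885866   0.         254.98895305]
 [  0.         386.44885866 190.52053032]
 [  0.           0.           1.        ]] [[ 8.00051372e-01  4.09526528e-01 -4.38412847e-01  1.05300235e+03]
 [ 5.99581170e-01 -5.70783936e-01  5.60988520e-01 -5.55603439e+02]
 [-2.04993296e-02 -7.11683723e-01 -7.02200866e-01  8.08409587e+02]
 [ 0.00000000e+00  0.00000000e+00  0.00000000e+00  1.00000000e+00]]
top [[471.2641178   0.        252.6695198]
 [  0.        471.2641178 195.3090544]
 [  0.          0.          1.       ]] [[ 6.68062016e-03 -9.80603241e-01  1.95889391e-01  3.59276003e+02]
 [-9.99946748e-01 -5.01010088e-03  9.02214884e-03  3.32084275e+01]
 [-7.86572279e-03 -1.95939233e-01 -9.80584493e-01  1.19709201e+03]
 [ 0.00000000e+00  0.00000000e+00  0.00000000e+00  1.00000000e+00]]
```

View pics/scene0.png

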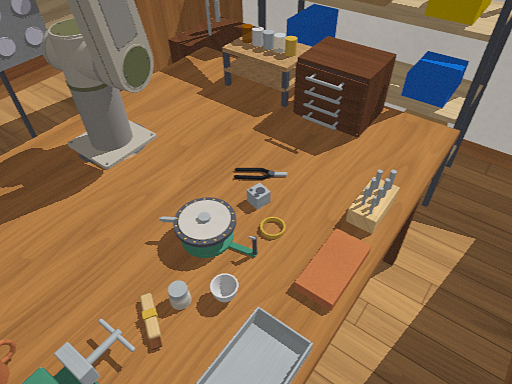

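View pics/top0.png

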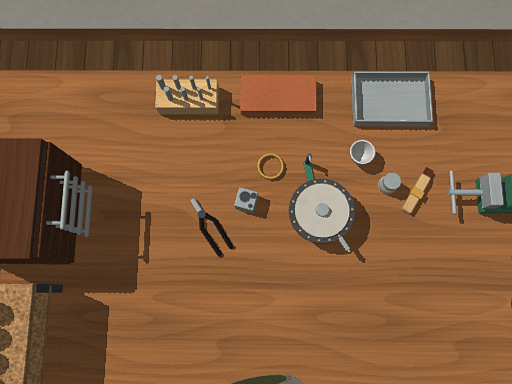

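The scene view shows the wheel near (205,222), its tab to the left at (165,219) and the pointer post at (254,245). In the top view the wheel is at (322,211), the tab at (345,245) and the post at (309,158).

```bash
cat > h.py <<'E'
import numpy as np,cv2
from bench import r
def ray(d,u,v,z):
    K=np.array(d["intrinsics"]);E=np.array(d["extrinsics"])
    c=E[:3,:3]@np.linalg.solve(K,[u,v,1.]);o=E[:3,3]
    return o+c*(z-o[2])/c[2]
def rectify(d,cx,cy,z,half=170,s=2):
    # metric top-down image of plane z: col = (x-cx+half)*s, row=(cy+half-y)*s
    K=np.array(d["intrinsics"]);E=np.linalg.inv(np.array(d["extrinsics"]))
    A=np.array([[1/s,0,cx-half],[0,-1/s,cy+half],[0,0,z],[0,0,1]])
    H=K@(E[:3]@A)
    return cv2.warpPerspective(d["pixels"],np.linalg.inv(H),(2*half*s,2*half*s),flags=cv2.INTER_LINEAR)
E
python3 - <<'E'
from h import *
for n,c,half in(("top",(322,211),40),("scene",(205,222),45)):
    d=r.snapshot(n);im=d["pixels"]
    hsv=cv2.cvtColor(im,cv2.COLOR_RGB2HSV)
    m=((hsv[...,1]<60)&(hsv[...,2]>170)).astype(np.uint8)
    k=np.zeros_like(m);k[c[1]-half:c[1]+half,c[0]-half:c[0]+half]=1;m*=k
    cs,_=cv2.findContours(m,cv2.RETR_EXTERNAL,cv2.CHAIN_APPROX_NONE)
    cn=max(cs,key=cv2.contourArea);h=cv2.convexHull(cn)
    P=np.array([ray(d,*p[0],73)[:2] for p in h])
    A=np.c_[2*P,np.ones(len(P))];x=np.linalg.lstsq(A,(P**2).sum(1),rcond=None)[0]
    print(n,cv2.contourArea(cn),"centre",x[:2],"R",np.sqrt(x[2]+x[0]**2+x[1]**2))
    big=cv2.resize(im[c[1]-75:c[1]+75,c[0]-75:c[0]+75],None,fx=4,fy=4,interpolation=cv2.INTER_CUBIC)
    cv2.imwrite(f"pics/{n}_crop.png",big[:,:,::-1])
    R=rectify(d,x[0],x[1],65);cv2.imwrite(f"pics/{n}_rect.png",cv2.resize(R,(600,600))[:,:,::-1])
E
```

```text
top 2184.0 centre [ 549.05582379 -123.18465035] R 64.90613655376627
scene 1531.5 centre [ 549.35694594 -123.75637581] R 65.48824958540335
```

View pics/top_crop.png

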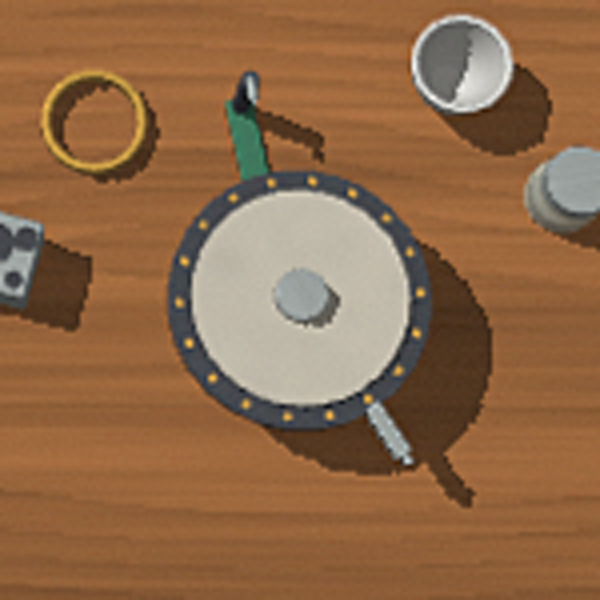

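View pics/scene_crop.png

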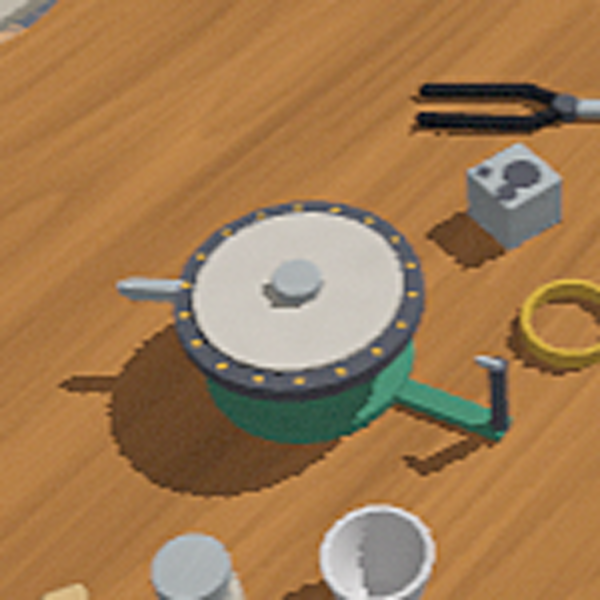

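```bash
python3 - <<'E'
from h import *
C=np.array([549.2,-123.5])
def pol(p): v=p[:2]-C; return np.round([*p[:2],np.hypot(*v),np.degrees(np.arctan2(v[1],v[0]))],1)
def f(n,c,p): return c[0]-75+(p[0]+.5)/4-.5, c[1]-75+(p[1]+.5)/4-.5
T=r.snapshot("top");S=r.snapshot("scene")
for nm,d,n,c,p,z in [("ptip top",T,0,(322,211),(253,100),65),("posttop top",T,0,(322,211),(250,76),69),("ptip scene",S,0,(205,222),(477,360),65),("posttop scene",S,0,(205,222),(499,361),69),("postbase scene",S,0,(205,222),(500,432),0),
  ("tab top",T,0,(322,211),(409,462),65),("tabroot top",T,0,(322,211),(372,408),70),("tab scene",S,0,(205,222),(119,287),65)]:
    print(nm,pol(ray(d,*f(n,c,p),z)))
# bar by green mask, z=8
for nm,d in(("top",T),("scene",S)):
    h=cv2.cvtColor(d["pixels"],cv2.COLOR_RGB2HSV)
    ys,xs=np.where((h[...,0]>65)&(h[...,0]<95)&(h[...,1]>90))
    P=np.array([ray(d,x,y,8)[:2] for x,y in zip(xs,ys)])
    v=P-C;R=np.hypot(*v.T);k=(R>95)&(R<150)
    a=np.degrees(np.arctan2(v[k,1],v[k,0]));q=P[k].mean(0)
    print(nm,"bar",k.sum(),a.mean(),a.std(),R[k].min(),R[k].max())
    # steel
    ys,xs=np.where((h[...,1]<70)&(h[...,2]>110))
    P=np.array([ray(d,x,y,67)[:2] for x,y in zip(xs,ys)]);v=P-C;R=np.hypot(*v.T);k=(R>86)&(R<122)
    a=np.degrees(np.arctan2(v[k,1],v[k,0]))
    for lo in range(-180,180,20):
        kk=(a>=lo)&(a<lo+20)
        if kk.sum()>3: print("  steel",lo,kk.sum(),a[kk].mean(),a[kk].std(),R[k][kk].min(),R[k][kk].max())
# others
print("others", [ (nm,np.round(ray(T,u,v,z)[:2])) for nm,u,v,z in [("jar",391,184,55),("cup",363,153,50),("clamp",418,191,26),("block",246,200,45),("bangle",271,167,14)]])
E
python3 - <<'E'
import cv2
E
```

```text
ptip top [674.  -97.9 127.4  11.6]
posttop top [688.3 -95.8 141.8  11.3]
ptip scene [673.  -98.8 126.2  11.3]
posttop scene [686.3 -94.1 140.2  12.1]
postbase scene [687.1 -96.6 140.5  11. ]
tab top [ 450.6 -187.2  117.4 -147.2]
tabroot top [ 482.3 -165.2   78.8 -148.1]
tab scene [ 450.2 -186.6  117.4 -147.5]
top bar 103 11.608697098358201 2.4507366940771282 95.19324531229611 141.25223392279565
  steel -160 55 -147.26681130640307 1.7789264953937836 86.01847067881107 117.1959370385823
scene bar 105 9.770508020539175 2.8543052960165403 95.58982606748181 144.68455350560404
  steel -160 45 -147.1815955643837 2.7142027275914193 86.13448654423583 117.82854588009538
others [('jar', array([ 618., -299.])), ('cup', array([ 699., -234.])), ('clamp', array([ 606., -375.])), ('block', array([577.,  60.])), ('bangle', array([671.,  -3.]))]
```

View pics/top_rect.png

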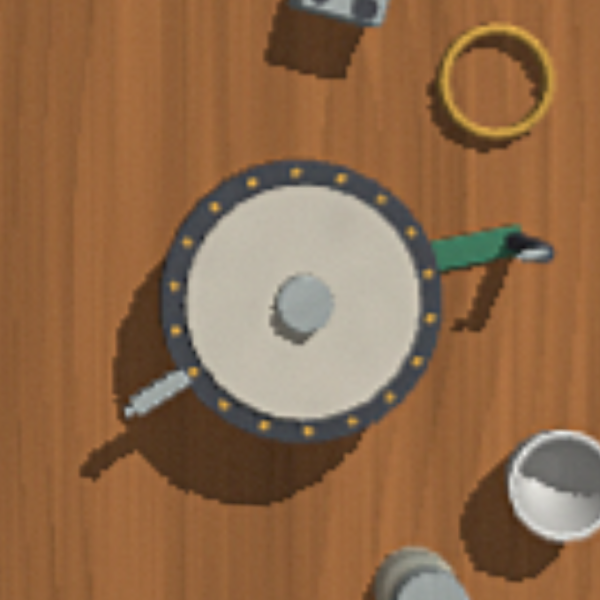

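Both views agree on the centre (549,-123.5), the pointer at about 11.5° and the tab at about -147.3°. The radii match too: about 117 mm for the tab tip, 140 mm for the post and 65 mm for the board. I'll close the fingers and move to the pre-flick spot, turning the yaw by about +18.5°.

```bash
cat >> h.py <<'E'
from scipy.spatial.transform import Rotation as Ro
def to(x,y,z):
    s=r.sense();R=Ro.from_euler("xyz",s["tcp_rot"],degrees=True)
    d=R.inv().apply(np.array([x,y,z])-s["tool_pos"])
    return np.round(d/250,4)
E
python3 -m jog '[[0.8,-0.48,0.2,0,0,-0.103],[0.8,-0.48,0.2,0,0,-0.103],[0.8,-0.48,0.2,0,0,-0.103],[0.8,-0.48,0.2,0,0,-0.103],[0.8,-0.48,0.2,0,0,-0.103],[0.8,-0.48,0.2,0,0,-0.103],[0.8,-0.48,0.2,0,0,-0.103]]' 0
python3 - <<'E'
from h import *
print(to(493.4,-243.2,150),to(493.4,-243.2,52),r.sense())
E
```

```text
time: 1.0
tool_pos: [314.6, -413.8, 181.2]
tcp_rot: [-180.0, 0.0, 33.2]
ft_force: [-0.4, 0.6, 0.4]
finger_gap: -0.1
[ 0.9723 -0.1793  0.1247] [ 0.9724 -0.1792  0.5167] {'time': 1.0, 'joint_pos': array([-5.83978505e+01, -3.32886436e+00,  1.01595899e+02, -1.78523311e-02,
        8.17381859e+01, -1.60905891e+00]), 'qd': array([-2.2352218 ,  0.29179928, -1.32377178, -0.3070834 ,  0.02063365,
       -0.40405437]), 'joint_efforts': array([  1.64557748, -45.77703595, -48.03701878,   0.25737536,
         0.07515549,   0.18121384]), 'tool_pos': array([ 314.59989271, -413.83990863,  181.24569748]), 'tcp_rot': array([-1.79994285e+02,  1.75132576e-02,  3.32137754e+01]), 'ft_force': array([-0.41275968,  0.64137363,  0.39338072]), 'wrist_torque': array([ 0.05506081, -0.0401125 , -0.00648477]), 'finger_gap': -0.11358361496980007}
```

```bash
python3 -m jog '[[0.972,-0.18,0.12,0,0,0],[0.972,-0.18,0.12,0,0,0],[0.972,-0.18,0.12,0,0,0],[0.972,-0.18,0.12,0,0,0],[0.972,-0.18,0.12,0,0,0],[0.972,-0.18,0.35,0,0,0],[0.972,-0.18,0.515,0,0,0],[0.972,-0.18,0.515,0,0,0],[0.972,-0.18,0.515,0,0,0]]' 0
python3 - <<'E'
from h import *
print(r.sense()["tool_pos"])
for n,c in(("top",(322,211)),("scene",(205,222))):
    d=r.snapshot(n)
    big=cv2.resize(d["pixels"][c[1]-75:c[1]+75,c[0]-75:c[0]+75],None,fx=2.6,fy=2.6)
    cv2.imwrite(f"pics/pre_{n}.png",big[:,:,::-1])
a=cv2.hconcat([cv2.imread("pics/pre_top.png"),cv2.imread("pics/pre_scene.png")]);cv2.imwrite("pics/pre.png",a)
E
```

```text
time: 1.9
tool_pos: [492.3, -244.9, 52.6]
tcp_rot: [-179.9, 0.1, 33.0]
ft_force: [0.8, -0.8, 0.8]
finger_gap: -0.2
[ 492.2902132  -244.92539411   52.57206536]
```

View pics/pre.png

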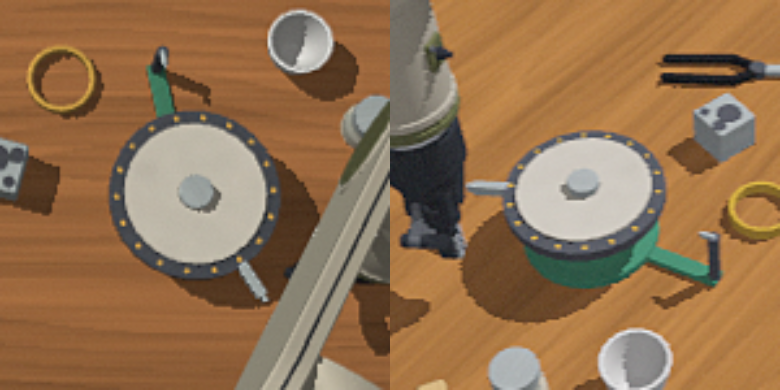

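Finger is where it should be, and the tab is untouched and clear. Now the flick, clockwise along tool -y, then lift out.

```bash
python3 -m jog '[[0.02,-0.05,0,0,0,0],[0.02,-0.15,0,0,0,0],[0.02,-0.27,0,0,0,0],[0.02,-0.39,0,0,0,0],[0.02,-0.42,-0.03,0,0,0],[0,-0.42,-0.2,0,0,0],[0,-0.42,-0.4,0,0,0]]' 0
cat >> h.py <<'E'
C=np.array([549.2,-123.5])
def steel(d):
    h=cv2.cvtColor(d["pixels"],cv2.COLOR_RGB2HSV)
    ys,xs=np.where((h[...,1]<70)&(h[...,2]>110))
    P=np.array([ray(d,x,y,67)[:2] for x,y in zip(xs,ys)]);v=P-C;R=np.hypot(*v.T);k=(R>86)&(R<117)
    a=np.degrees(np.arctan2(v[k,1],v[k,0]))
    H,e=np.histogram(a,72,(-180,180))
    return [(int(round(e[i]+2.5)),int(H[i])) for i in np.where(H>4)[0]]
E
python3 - <<'E'
from h import *
for i in range(4):
    for n in("top","scene"):
        t=r.sense()["time"];d=r.snapshot(n);print(n,t,steel(d))
        if i==3: cv2.imwrite(f"pics/fl_{n}.png",d["pixels"][:,:,::-1])
a=cv2.hconcat([cv2.imread("pics/fl_top.png")[136:286,247:397],cv2.imread("pics/fl_scene.png")[147:297,130:280]]);cv2.imwrite("pics/fl.png",cv2.resize(a,None,fx=2.6,fy=2.6))
E
```

```text
time: 2.7
tool_pos: [434.5, -155.4, 153.7]
tcp_rot: [-179.9, 0.1, 33.1]
ft_force: [1.6, -0.5, 1.0]
finger_gap: 0.2
top 2.7 [(-172, 22), (-168, 40), (-162, 47), (-158, 50), (-152, 39), (-148, 42), (-142, 39), (-138, 41), (-132, 30), (-128, 28), (-122, 24), (-118, 26), (-112, 28), (-108, 33), (-102, 30), (-98, 33), (-92, 36), (-88, 42), (-82, 39), (-78, 39), (-72, 38), (-68, 34), (-62, 18), (108, 29), (112, 21)]
scene 2.75 [(92, 10), (98, 24), (102, 12)]
top 2.8 [(-172, 17), (-168, 37), (-162, 47), (-158, 51), (-152, 42), (-148, 42), (-142, 40), (-138, 44), (-132, 32), (-128, 33), (-122, 27), (-118, 29), (-112, 27), (-108, 31), (-102, 31), (-98, 34), (-92, 40), (-88, 42), (-82, 39), (-78, 38), (-72, 36), (-68, 27), (-62, 15), (82, 9), (88, 38)]
scene 2.85 [(72, 24), (78, 24)]
top 2.9 [(-172, 21), (-168, 39), (-162, 48), (-158, 51), (-152, 40), (-148, 40), (-142, 41), (-138, 42), (-132, 32), (-128, 28), (-122, 26), (-118, 27), (-112, 26), (-108, 31), (-102, 31), (-98, 33), (-92, 38), (-88, 42), (-82, 40), (-78, 37), (-72, 38), (-68, 30), (-62, 18), (62, 29), (68, 17)]
scene 2.95 [(48, 16), (52, 21), (58, 15)]
top 3.0 [(-172, 22), (-168, 39), (-162, 48), (-158, 51), (-152, 39), (-148, 43), (-142, 39), (-138, 41), (-132, 30), (-128, 28), (-122, 24), (-118, 26), (-112, 29), (-108, 34), (-102, 32), (-98, 34), (-92, 36), (-88, 42), (-82, 39), (-78, 40), (-72, 38), (-68, 33), (-62, 18), (38, 9), (42, 39)]
scene 3.05 [(22, 5), (28, 21), (32, 29)]
```

View pics/fl.png

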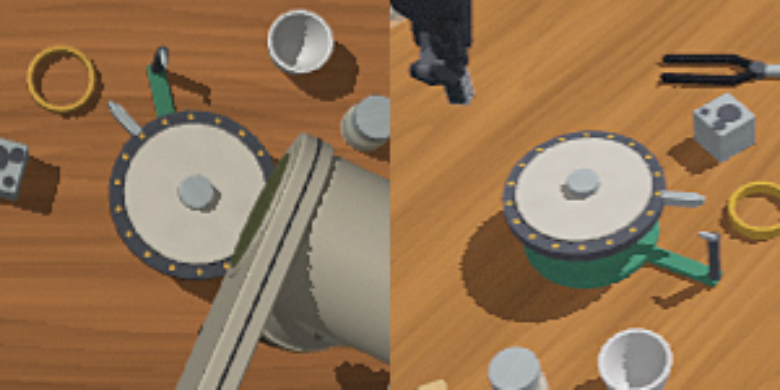

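The wheel is turning clockwise at about 4 rad/s: the tab went from 110° to 41° in 0.3 s. The finger is well clear, and nothing was disturbed. I'll move to a hover above the board (r = 42 mm, on the robot side), then track the decay.

Run:
```python
from h import *
print(to(508.3,-114,100), r.sense()["ft_force"])
```

```text
[0.3363 0.0197 0.2062] [ 0.3124284   0.35263164 -0.19438522]
```

```bash
python3 -m jog '[[0.336,0.02,0,0,0,0],[0.336,0.02,0,0,0,0],[0.336,0.02,0.2,0,0,0],[0.336,0.02,0.2,0,0,0],[0.336,0.02,0.2,0,0,0],[0.336,0.02,0.2,0,0,0],[0.336,0.02,0.2,0,0,0]]' 0
cat >> h.py <<'E'
def tab(d):
    "unbiased tab azimuth from scene view; None if not seen"
    h=cv2.cvtColor(d["pixels"],cv2.COLOR_RGB2HSV)
    sub=(h[...,1]<70)&(h[...,2]>110)
    ys,xs=np.where(sub)
    P=np.array([ray(d,x,y,67)[:2] for x,y in zip(xs,ys)]);v=P-C;R=np.hypot(*v.T);k=(R>88)&(R<112)
    a=np.arctan2(v[k,1],v[k,0])
    if len(a)<15: return None,len(a),0
    z=np.exp(1j*a).mean();return round(float(np.degrees(np.angle(z))),1),len(a),round(abs(z),3)
E
python3 - <<'E'
from h import *
print(r.sense()["tool_pos"],to(508.3,-114,84))
for i in range(8):
    t=r.sense()["time"];d=r.snapshot("scene");print(t,tab(d))
cv2.imwrite("pics/hov.png",d["pixels"][100:300,100:400][:,:,::-1])
E
```

```text
time: 3.8
tool_pos: [509.9, -115.2, 104.5]
tcp_rot: [179.9, -0.1, 33.0]
ft_force: [0.5, -0.6, -0.6]
finger_gap: 0.0
[ 509.9083209  -115.20230392  104.53145947] [-0.0029 -0.0077  0.0821]
3.8 (-143.1, 55, np.float64(0.748))
3.85 (-152.4, 58, np.float64(0.787))
3.9 (-163.5, 47, np.float64(0.781))
3.95 (-174.2, 47, np.float64(0.802))
4.0 (175.4, 45, np.float64(0.823))
4.05 (166.5, 44, np.float64(0.842))
4.1 (156.8, 37, np.float64(0.834))
4.15 (None, 13, 0)
```

View pics/hov.png

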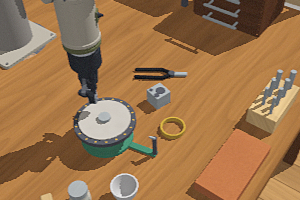

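```bash
python3 -m jog '[[0,0,0.08,0,0,0],[0,0,0.08,0,0,0],[0,0,0.08,0,0,0],[0,0,0.08,0,0,0],[0,0,0.08,0,0,0],[0,0,0.08,0,0,0],[0,0,0.08,0,0,0],[0,0,0.08,0,0,0],[0,0,0.08,0,0,0],[0,0,0.08,0,0,0]]' 0
sed -i 's/k=(R>88)&(R<112)$/k=(R>88)\&(R<112)\&(np.abs(np.arctan2(v[:,1],v[:,0]))<2.4)/' h.py
python3 - <<'E'
from h import *
print(r.sense()["tool_pos"])
for i in range(45):
    t=r.sense()["time"];d=r.snapshot("scene");print(round(t,2),*tab(d),end=" | ")
E
```

```text
time: 5.2
tool_pos: [509.0, -114.4, 82.6]
tcp_rot: [180.0, 0.0, 33.1]
ft_force: [-0.2, -0.8, 0.0]
finger_gap: -0.2
[ 508.97814962 -114.426684     82.55500214]
5.2 -49.4 53 0.976 | 5.25 -58.2 52 0.968 | 5.3 -67.8 58 0.963 | 5.35 -77.2 62 0.958 | 5.4 -86.4 65 0.952 | 5.45 -95.3 60 0.94 | 5.5 -102.5 37 0.893 | 5.55 -112.8 46 0.903 | 5.6 -122.1 45 0.892 | 5.65 -128.5 31 0.836 | 5.7 None 3 0 | 5.75 None 3 0 | 5.8 None 3 0 | 5.85 None 3 0 | 5.9 None 3 0 | 5.95 None 3 0 | 6.0 None 3 0 | 6.05 None 3 0 | 6.1 None 3 0 | 6.15 127.7 27 0.82 | 6.2 119.0 30 0.851 | 6.25 110.5 33 0.877 | 6.3 102.2 38 0.904 | 6.35 93.6 42 0.924 | 6.4 84.7 42 0.935 | 6.45 76.4 44 0.948 | 6.5 68.0 43 0.956 | 6.55 60.1 43 0.965 | 6.6 51.6 47 0.975 | 6.65 45.0 47 0.992 | 6.7 34.9 48 0.983 | 6.75 27.6 53 0.993 | 6.8 19.9 49 0.996 | 6.85 12.3 49 0.998 | 6.9 5.3 41 0.999 | 6.95 -2.7 43 0.999 | 7.0 -10.5 43 0.997 | 7.05 -17.6 42 0.995 | 7.1 -25.2 39 0.99 | 7.15 -34.0 42 0.989 | 7.2 -41.1 45 0.979 | 7.25 -49.3 53 0.976 | 7.3 -56.9 54 0.97 | 7.35 -64.9 57 0.965 | 7.4 -72.8 60 0.96 |
```

```bash
for i in 1 2 3 4; do python3 -m jog '[[0,0,0,0,0,0],[0,0,0,0,0,0],[0,0,0,0,0,0],[0,0,0,0,0,0],[0,0,0,0,0,0],[0,0,0,0,0,0],[0,0,0,0,0,0],[0,0,0,0,0,0],[0,0,0,0,0,0],[0,0,0,0,0,0]]' 0 | tr '\n' ' '; done
python3 - <<'E'
from h import *
for i in range(30):
    t=r.sense()["time"];d=r.snapshot("scene");print(round(t,2),*tab(d),end=" | ")
E
```

```text
time: 8.45 tool_pos: [509.0, -114.4, 82.5] tcp_rot: [-180.0, 0.0, 33.1] ft_force: [-0.6, -0.4, -0.5] finger_gap: 0.0 time: 9.45 tool_pos: [509.0, -114.4, 82.5] tcp_rot: [-180.0, 0.0, 33.1] ft_force: [-0.2, -0.9, 0.2] finger_gap: -0.2 time: 10.45 tool_pos: [509.0, -114.4, 82.6] tcp_rot: [180.0, -0.0, 33.1] ft_force: [0.1, -0.7, -0.6] finger_gap: -0.2 time: 11.45 tool_pos: [509.0, -114.4, 82.5] tcp_rot: [-180.0, 0.0, 33.1] ft_force: [0.1, 0.0, 0.2] finger_gap: 0.2 11.45 83.3 44 0.94 | 11.5 77.6 45 0.948 | 11.55 71.9 45 0.954 | 11.6 66.2 40 0.955 | 11.65 61.2 44 0.964 | 11.7 55.6 47 0.972 | 11.75 50.4 45 0.975 | 11.8 47.5 47 0.998 | 11.85 40.1 52 0.988 | 11.9 34.9 59 0.99 | 11.95 29.2 55 0.992 | 12.0 23.7 47 0.994 | 12.05 18.6 48 0.996 | 12.1 13.6 47 0.997 | 12.15 9.0 42 0.998 | 12.2 3.9 40 0.999 | 12.25 -0.8 41 0.999 | 12.3 -6.2 43 0.998 | 12.35 -11.5 43 0.997 | 12.4 -16.0 41 0.995 | 12.45 -20.9 43 0.993 | 12.5 -25.9 41 0.99 | 12.55 -30.8 42 0.987 | 12.6 -36.1 44 0.983 | 12.65 -41.1 45 0.979 | 12.7 -46.5 46 0.975 | 12.75 -51.6 55 0.975 | 12.8 -56.4 54 0.971 | 12.85 -61.8 58 0.968 | 12.9 -66.7 61 0.966 |
```

```bash
python3 -m jog '[[0,0,0.011,0,0,0],[0,0,0.022,0,0,0],[0,0,0.022,0,0,0],[0,0,0.022,0,0,0],[0,0,0.022,0,0,0],[0,0,0.022,0,0,0],[0,0,0.022,0,0,0],[0,0,0.022,0,0,0],[0,0,0.022,0,0,0],[0,0,0.022,0,0,0]]' 0
python3 - <<'E'
from h import *
print(r.sense()["tool_pos"])
for i in range(50):
    t=r.sense()["time"];d=r.snapshot("scene")
    if i%3==0: print(round(t,2),*tab(d),end=" | ")
    if i==20: cv2.imwrite("pics/gap.png",cv2.resize(d["pixels"][160:290,140:290],None,fx=4,fy=4)[:,:,::-1])
E
```

```text
time: 13.95
tool_pos: [509.0, -114.4, 77.1]
tcp_rot: [-180.0, -0.0, 33.1]
ft_force: [-0.3, -0.1, -0.3]
finger_gap: -0.1
[ 508.98578212 -114.43283597   77.0718718 ]
13.95 None 3 0 | 14.1 None 3 0 | 14.25 None 3 0 | 14.4 None 3 0 | 14.55 126.4 33 0.855 | 14.7 112.4 34 0.878 | 14.85 99.3 39 0.91 | 15.0 86.2 41 0.932 | 15.15 73.8 45 0.952 | 15.3 61.6 42 0.962 | 15.45 51.0 44 0.982 | 15.6 39.0 51 0.991 | 15.75 26.7 51 0.993 | 15.9 16.0 43 0.998 | 16.05 5.3 41 0.999 | 16.2 -5.7 41 0.998 | 16.35 -16.2 43 0.995 |
```

View pics/gap.png

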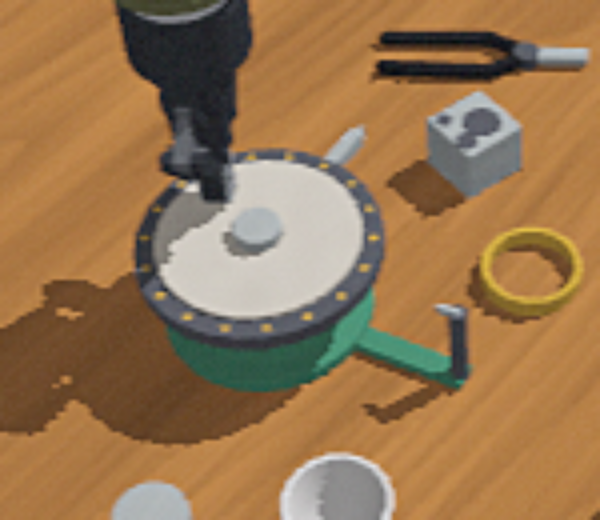

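The fingertip is hovering over the clear board ring, off the nut. The wheel is at about 1.26 rad/s, so the next pass at the pointer should come at about t ≈ 22.5 s at 0.6 rad/s. I'll brake on that one.

```bash
for i in 1 2 3 4; do python3 -m jog '[[0,0,0,0,0,0],[0,0,0,0,0,0],[0,0,0,0,0,0],[0,0,0,0,0,0],[0,0,0,0,0,0],[0,0,0,0,0,0],[0,0,0,0,0,0],[0,0,0,0,0,0],[0,0,0,0,0,0],[0,0,0,0,0,0]]' 0 | head -1; done
python3 - <<'E'
from h import *
for i in range(30):
    t=r.sense()["time"];d=r.snapshot("scene");a=tab(d)
    if i%4==0:print(round(t,2),*a,end=" | ")
    if a[0] is not None and 0<a[0]<75: break
print(r.sense()["time"],a)
E
```

```text
time: 17.45
time: 18.45
time: 19.45
time: 20.45
20.45 75.2 46 0.951 | 20.55 (72.3, 45, np.float64(0.953))
```

Run:
```python
from h import *
L=[]
for i in range(30):
    t=r.sense()["time"];d=r.snapshot("scene");a=tab(d);L.append((round(t,2),a[0]))
    if a[0]<28: break
print(L[-6:],r.sense()["time"])
k=np.polyfit([x[0] for x in L[-8:]],[x[1] for x in L[-8:]],1);print(k,np.polyval(k,r.sense()["time"]),"t at 11.5:",(11.5-k[1])/k[0])
```

```text
[(21.2, 39.6), (21.25, 36.2), (21.3, 35.0), (21.35, 32.0), (21.4, 29.7), (21.45, 27.6)] 21.5
[ -51.14285714 1124.13928571] 24.567857142857065 t at 11.5: 21.755516759776523
```

```bash
python3 -m jog '[[0,0,0.008,0,0,0],[0,0,0.03,0,0,0]]' 0
python3 - <<'E'
from h import *
for i in range(3):
    s=r.sense();d=r.snapshot("scene");print(round(s["time"],2),tab(d),s["ft_force"],s["tool_pos"])
E
```

```text
time: 21.7
tool_pos: [509.9, -114.9, 72.6]
tcp_rot: [179.9, -0.0, 33.1]
ft_force: [-32.1, 6.3, 73.2]
finger_gap: -0.3
21.7 (19.2, 51, np.float64(0.996)) [-32.07696305   6.26285888  73.19751032] [ 509.85298522 -114.85500226   72.59720794]
21.75 (19.3, 49, np.float64(0.996)) [-13.0833553    3.16491488  27.16397614] [ 509.6213427  -114.91524218   72.90361858]
21.8 (19.3, 49, np.float64(0.996)) [-14.47306393   3.50958677  32.2838539 ] [ 509.64825009 -114.87323601   72.86062058]
```

Run:
```python
from h import *
ims=[]
for n,c in(("top",(322,211)),("scene",(205,222))):
    d=r.snapshot(n);print(n,steel(d))
    R=rectify(d,C[0]+60,C[1],65,half=100,s=2);ims.append(R)
    cv2.imwrite(f"pics/st_{n}.png",R[:,:,::-1])
cv2.imwrite("pics/st.png",np.hstack(ims)[:,:,::-1])
d=r.snapshot("scene")
cv2.imwrite("pics/st2.png",cv2.resize(d["pixels"][190:280,180:290],None,fx=6,fy=6,interpolation=cv2.INTER_CUBIC)[:,:,::-1])
print(r.sense()["ft_force"])
```

```text
top [(-112, 18), (-108, 48), (-102, 45), (-98, 47), (-92, 45), (-88, 49), (-82, 46), (-78, 45), (-72, 46), (-68, 46), (-62, 46), (-58, 45), (-52, 44), (-48, 47), (-42, 45), (-38, 45), (-32, 43), (-28, 44), (-22, 44), (-18, 44), (-12, 23), (-8, 42), (-2, 29), (2, 42), (8, 29), (12, 5), (18, 14), (22, 34), (132, 9), (138, 38), (142, 47), (148, 29), (152, 48), (158, 12)]
scene [(18, 21), (22, 32), (158, 6), (162, 6), (168, 6)]
[-15.70144799   3.45007032  30.81636053]
```

View pics/st.png

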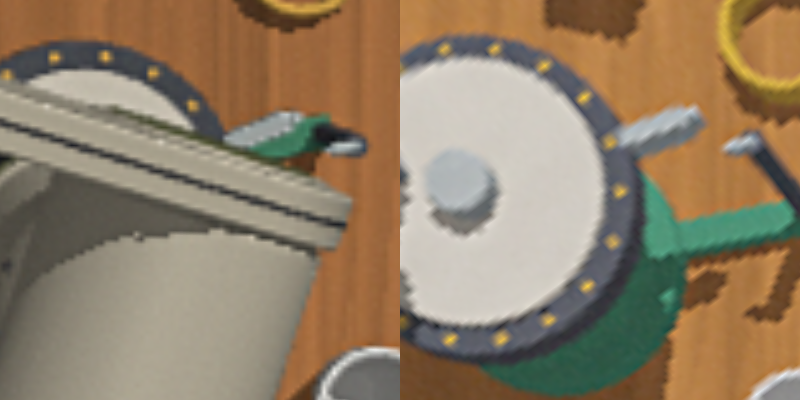

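View pics/st2.png

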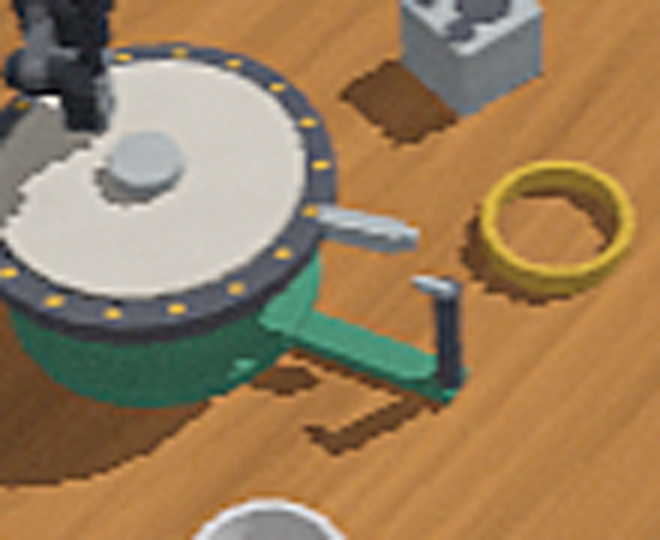

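The wheel stopped early, at about 19–21° against the pointer's 11.5–12°: the tips are some 17 mm apart. Contact came sooner than I allowed for. I won't push it round. There is time (22 of 54 s) for a proper new run: flick, two or more free turns, then brake with the latency I've now measured. I'll lift and go to the other side of the tab for another clockwise flick, stopping short of the pointer.

```bash
python3 -m jog '[[0,0,-0.16,0,0,0],[0.15,-0.02,-0.16,0,0,0.036],[0.35,-0.04,-0.16,0,0,0.072],[0.55,-0.07,-0.16,0,0,0.072],[0.6,-0.078,-0.14,0,0,0.072],[0.6,-0.078,-0.05,0,0,0.072],[0.6,-0.078,0.07,0,0,0.072],[0.6,-0.078,0.07,0,0,0.072],[0.6,-0.078,0.07,0,0,0.072]]' 0
python3 - <<'E'
from h import *
s=r.sense();p=s["tool_pos"][:2]
d=r.snapshot("scene");print(tab(d),to(624.1,-16.4,52))
cv2.imwrite("pics/pre2.png",cv2.resize(d["pixels"][150:290,150:310],None,fx=4,fy=4)[:,:,::-1])
E
```

```text
time: 22.9
tool_pos: [622.9, -16.3, 51.2]
tcp_rot: [-179.9, 0.1, 20.1]
ft_force: [0.6, -0.6, -0.1]
finger_gap: 0.1
(23.5, 43, np.float64(0.999)) [-0.0001 -0.0006  0.0032]
```

View pics/pre2.png

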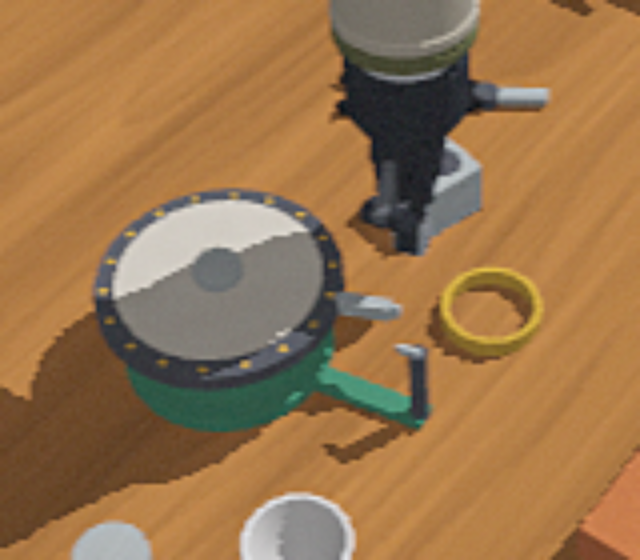

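```bash
python3 -m jog '[[0,0.02,0,0,0,0],[0,0.09,0,0,0,0],[0,0.185,0,0,0,0],[0,0.28,0,0,0,0],[0,0.28,-0.06,0,0,0],[0,0.26,-0.25,0,0,0],[0,0.25,-0.3,0,0,0]]' 0
python3 - <<'E'
from h import *
print(to(508.3,-114,110))
for i in range(4):
    s=r.sense();d=r.snapshot("scene");print(s["time"],tab(d))
cv2.imwrite("pics/fl2.png",cv2.resize(d["pixels"][100:320,120:340],None,fx=2.5,fy=2.5)[:,:,::-1])
E
```

```text
time: 23.65
tool_pos: [648.8, -76.3, 134.2]
tcp_rot: [179.7, -0.4, 20.1]
ft_force: [1.7, -0.7, 1.8]
finger_gap: 0.0
[-0.5805 -0.0516  0.0921]
23.65 (-33.5, 28, np.float64(0.864))
23.7 (-44.0, 28, np.float64(0.901))
23.75 (-49.2, 28, np.float64(0.827))
23.8 (-55.9, 29, np.float64(0.753))
```

View pics/fl2.png

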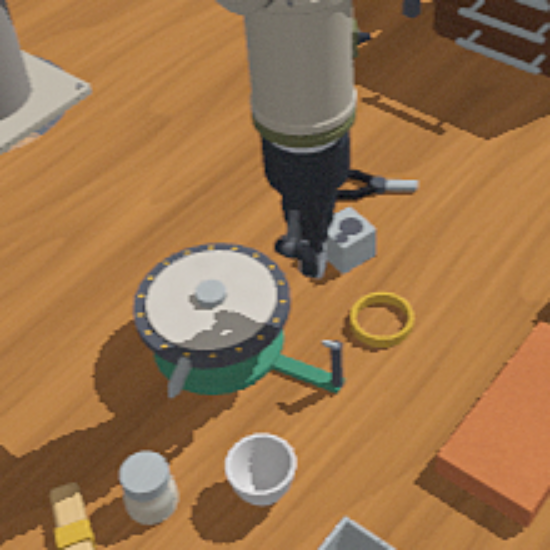

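Second spin is going and the pointer, bangle and block are untouched. Back to the hover.

```bash
python3 -m jog '[[-0.19,-0.02,0,0,0,0],[-0.38,-0.04,0,0,0,0],[-0.58,-0.052,0.05,0,0,0],[-0.58,-0.052,0.1,0,0,0],[-0.58,-0.052,0.18,0,0,0],[-0.58,-0.052,0.2,0,0,0],[-0.58,-0.052,0.2,0,0,0],[-0.58,-0.052,0.2,0,0,0]]' 0
python3 - <<'E'
from h import *
print(to(508.3,-114,77.2))
for i in range(45):
    s=r.sense();d=r.snapshot("scene");a=tab(d)
    if i%2==0:print(round(s["time"],2),*a[:2],end="|")
E
```

```text
time: 24.65
tool_pos: [505.4, -112.5, 77.3]
tcp_rot: [180.0, -0.0, 20.1]
ft_force: [-0.3, -0.2, 0.1]
finger_gap: 0.2
[0.0087 0.0095 0.0006]
24.65 None 3|24.75 None 3|24.85 122.6 27|24.95 108.5 36|25.05 93.8 41|25.15 79.2 43|25.25 64.8 42|25.35 51.4 46|25.45 38.8 52|25.55 24.3 49|25.65 11.4 48|25.75 -0.8 39|25.85 -13.8 40|25.95 -26.6 41|26.05 -39.9 45|26.15 -53.2 55|26.25 -66.5 58|26.35 -79.8 65|26.45 -92.5 64|26.55 -106.1 53|26.65 -117.6 47|26.75 -128.0 32|26.85 None 3|
```

```bash
for i in 1 2 3 4 5 6; do python3 -m jog '[[0,0,0,0,0,0],[0,0,0,0,0,0],[0,0,0,0,0,0],[0,0,0,0,0,0],[0,0,0,0,0,0],[0,0,0,0,0,0],[0,0,0,0,0,0],[0,0,0,0,0,0],[0,0,0,0,0,0],[0,0,0,0,0,0]]' 0 | head -1; done
python3 - <<'E'
from h import *
print(r.sense()["tool_pos"],r.sense()["ft_force"])
for i in range(6):
    s=r.sense();d=r.snapshot("scene");a=tab(d)
    print(round(s["time"],2),*a[:2],end="|")
E
```

```text
time: 27.9
time: 28.9
time: 29.9
time: 30.9
time: 31.9
time: 32.9
[ 504.91648979 -112.57073202   77.05081244] [ 0.41833801 -0.13325667  0.35245768]
32.9 -35.4 46|32.95 -39.0 46|33.0 -42.6 44|33.05 -46.5 46|33.1 -50.3 53|33.15 -53.8 56|
```

```bash
for i in 1 2 3; do python3 -m jog '[[0,0,0,0,0,0],[0,0,0,0,0,0],[0,0,0,0,0,0],[0,0,0,0,0,0],[0,0,0,0,0,0],[0,0,0,0,0,0],[0,0,0,0,0,0],[0,0,0,0,0,0],[0,0,0,0,0,0],[0,0,0,0,0,0]]' 0 | head -1; done
cat > w.py <<'E'
from h import *
import sys
stop=float(sys.argv[1]);L=[]
for i in range(40):
    t=r.sense()["time"];d=r.snapshot("scene");a=tab(d)
    if a[0] is None: continue
    L.append((round(t,2),a[0]))
    if a[0]<stop: break
t=r.sense()["time"];q=L[-10:]
k=np.polyfit([x[0]-t for x in q],[x[1] for x in q],1);print(L[-5:],"now",t,"rate,az",k,"trigger az",10.3-0.106*k[0],"in s",(10.3-k[1])/k[0]-.106)
E
python3 w.py 60
```

```text
time: 34.2
time: 35.2
time: 36.2
[(36.7, 69.7), (36.75, 67.4), (36.8, 64.4), (36.85, 61.8), (36.9, 59.7)] now 36.95 rate,az [-52.87272727  56.68      ] trigger az 15.904509090909116 in s 0.771200825309483
```

```bash
python3 w.py 25
```

```text
[(37.45, 33.1), (37.5, 30.3), (37.55, 27.8), (37.6, 25.4), (37.65, 22.9)] now 37.7 rate,az [-52.87272727  19.8       ] trigger az 15.904509090909112 in s 0.07367675378266382
```

```bash
python3 w.py 25; python3 -m jog '[[0,0,0.006,0,0,0],[0,0,0.026,0,0,0]]' 0
python3 - <<'E'
from h import *
for i in range(2):
    s=r.sense();d=r.snapshot("scene");print(round(s["time"],2),tab(d),s["ft_force"],s["tool_pos"])
cv2.imwrite("pics/b2r.png",rectify(d,C[0]+60,C[1],65,half=100,s=3)[:,:,::-1])
cv2.imwrite("pics/b2.png",cv2.resize(d["pixels"][190:280,180:290],None,fx=6,fy=6,interpolation=cv2.INTER_CUBIC)[:,:,::-1])
E
```

```text
[(37.7, 20.9)] now 37.75 rate,az [-209.     10.45] trigger az 32.454000000001244 in s -0.10528229665071775
time: 37.95
tool_pos: [505.7, -112.9, 72.6]
tcp_rot: [179.9, -0.1, 20.1]
ft_force: [-30.1, 7.1, 67.9]
finger_gap: 0.1
37.95 (11.6, 46, np.float64(0.998)) [-30.1496017    7.12471647  67.89151588] [ 505.7148901  -112.86137112   72.60934393]
38.0 (11.6, 46, np.float64(0.998)) [-6.61980379  1.57199319 17.22174549] [ 505.46748965 -112.91540396   72.94489786]w.py:10: RankWarning: Polyfit may be poorly conditioned
  k=np.polyfit([x[0]-t for x in q],[x[1] for x in q],1);print(L[-5:],"now",t,"rate,az",k,"trigger az",10.3-0.106*k[0],"in s",(10.3-k[1])/k[0]-.106)
```

View pics/b2r.png

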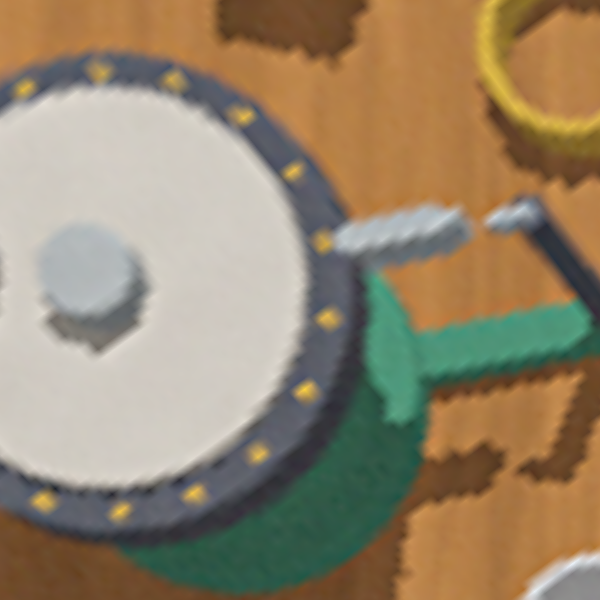

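View pics/b2.png

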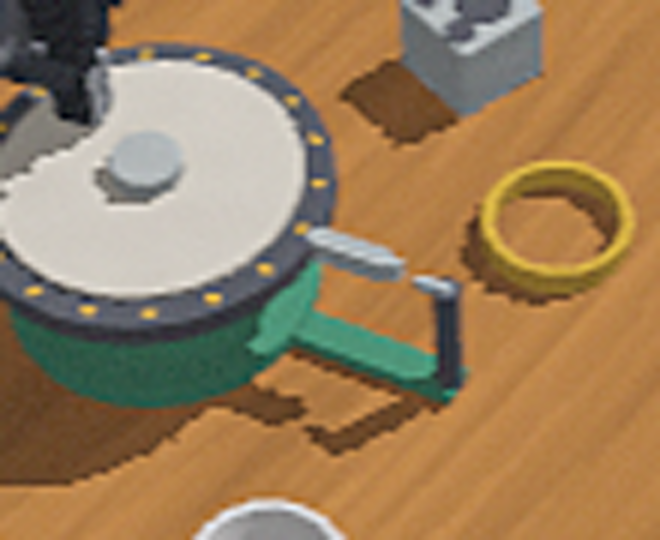

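The tab tip at (400,268) now meets the pointer tip at (415,282), in line within about 1–2°. I'll hold briefly, check that it stays put and that the loose items haven't moved, then hand in.

```bash
python3 -m jog '[[0,0,0,0,0,0],[0,0,0,0,0,0],[0,0,0,0,0,0],[0,0,0,0,0,0],[0,0,0,0,0,0]]' 0
python3 - <<'E'
from h import *
d=r.snapshot("scene");print(tab(d))
a=cv2.imread("pics/scene0.png")[:,:,::-1]
df=(np.abs(a.astype(int)-d["pixels"]).max(2)>60).astype(np.uint8)
for n,(u,v) in dict(pliers=(262,174),block=(258,196),bangle=(273,228),jar=(179,295),cup=(224,288),clamp=(151,318)).items():
    print(n,int(df[v-14:v+14,u-14:u+14].sum()),end=" ")
s=r.sense();print(s["time"],s["ft_force"])
cv2.imwrite("pics/end.png",d["pixels"][:,:,::-1])
E
```

```text
time: 38.55
tool_pos: [505.5, -112.9, 72.9]
tcp_rot: [179.9, -0.0, 20.1]
ft_force: [-10.4, 3.3, 22.4]
finger_gap: 0.0
(11.7, 45, np.float64(0.998))
pliers 0 block 0 bangle 0 jar 0 cup 0 clamp 0 38.6 [-10.07924981   3.14561655  21.89641971]
```

View pics/end.png

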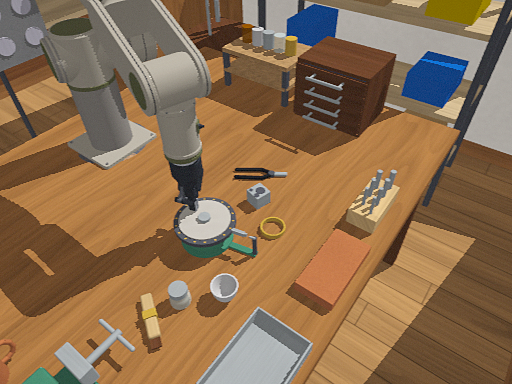

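The wheel is still, with the tab at (240,234) in line with the pointer, and none of the loose items has moved.

```bash
python3 -c "
from bench import r
r.hand_in()"
```

```text
the job is handed in; nothing more can be done
```

The wheel is stopped with its tab in line with the pointer, but it took two runs. The job was handed in at about 38.6 s with the fingertip still pressing on the board.

- **First run:** I flicked the tab clockwise to about 4 rad/s and left it for several free turns. The brake caught early, and the wheel stopped about 8° short of the pointer. I did not push it round; I lifted off and ran it again from a new flick.
- **Second run:** I flicked it clockwise to about 2.4 rad/s and left it alone for just under four turns. I then braked it on the flat top while it was still turning at about 50°/s.
- **Last checks:** The tab read 11.6–11.7° and the pointer about 11.6°. The tab reading may be about 1.5° low, because that camera also sees the side of the tab, so the true error is about 0–2°. The wheel held still under about 22 N of downward force, off the tab. A before-and-after picture comparison showed no change at any of the six loose items.
- **Force peaks:** The wrist force briefly reached about 80 N at the first brake contact and about 75 N at the second, under the 120 N limit. Both were at the fingertip, not the gripper's body.

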